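# Clear the hand mould, bin the mouldings by type, close it and hold it shut

## Robot

A 6-joint arm with a two-finger parallel gripper is mounted at the origin on the work surface. World frame = base frame: x ahead of the robot, y to its left, z up, the work surface at z = 0. Lengths are in mm, angles in rad, forces in N, time in s.
With the tool pointing down it reaches from about 275 to 825 mm from the base axis. Payload 4.9 kg.
Tool frame: the origin (TCP) lies at the very end of the fingers, on their centre line; the grasp point (between the pads) lies 19 mm behind it; z points along the fingers, y is the direction in which the jaws open and shut (so a half turn about z gives the same grasp; the last joint's range is limited). The gripper opens to 85 mm and grips with 20 to 120 N. Pads are 22 mm wide; open, the fingers measure 114 mm over their backs; the gripper's body (76 mm by 85 mm) begins 54 mm behind the grasp point. The pads swing forward as they close: fully open they stand 13 mm farther back than shut.
Start: joints at [1.202, 0.326, -0.193, 1.052, 0, 1.437], TCP at [127.95, 534.928, 231.281] pointing down, gripper open.
Joint ranges: [-2.65, 2.65], [-0.97, 1.79], [-1.3, 1.35], [-1.93, 2.1], [-1.47, 1.37], [-3.14, 3.14]. Speed limits (rad/s): [2.57, 2.57, 3.14, 3.14, 3.14, 3.14].

## Interface

Orientations are given as a unit quaternion [x, y, z, w].
In Python, from workcell import read_state, read_camera, finish_job, find_in gives the robot as it stands.
- The arm moves only by the tool carry_out, never from a script. Its argument "plan" is a list of rows, each a list of 7 numbers: the closure, from 0 (fully open) to 1 (shut), then the shift along the world's x, y, z in mm, then the turn, a rotation vector about the world's x, y, z in rad. In form: [[gripper, tx, ty, tz, rx, ry, rz], ...]. A call has 1 to 12 rows; each row shifts and turns the commanded pose from where the row before left it; what a row does not reach is not made up. A row lasts 1/12 s, in which the tool goes at most 41.7 mm and 7.16 degrees, less where a joint would pass 70% of its speed; a pose out of reach is approached as far as the arm can. A call with a gripper value outside its range is refused whole. The fingers move at their own pace and stop on an object; "force" is the grip in N (left out, the last holds). Time passes only in rows, so rows that do not move let the fingers close. It gives the time, the measured TCP pose, the force and the opening at its end, in the units of the state.
- read_state(): the state, without advancing time (a new reading comes with each control period).
- read_camera(name): name is "scene" or "top" or "wrist"; returns a dict with "img" (420x560x3 uint8, blue, green, red), "fx", "fy", "cx", "cy" (pixels), "rvec" (rotation vector, rad) and "tvec" (3), from world to camera coordinates, as OpenCV has them; the wrist camera has in their place "T_tool_cam" (4x4, takes a point from camera to tool coordinates, whose origin is the TCP and whose axes are the flange's). Camera axes: x right, y down, z forward; pixel columns grow to the right and rows downward; lengths in mm; the calibration is good to about 2 mm. A picture is of the moment at which its call begins: read the wrist's pose just before it. There is no depth.
- finish_job(): hands the job in, once; it reports no verdict.
Trained networks look in the newest picture that a camera, given by its name, has taken for a name from the list of things; names that differ only in an ending like _2 or _b are one class to them, and where a whole thing is asked for, a point or a joint stands for the part that bears it (a point fixed in the world has none). Each returns a list of dicts, best first, with "conf" (0 to 1); they miss things now and then, are a little off and sometimes report something else, mostly with a low value. They report only what shows in the picture. A call takes as long as a camera call. They do not tell look-alikes from the thing itself.
- find_in(camera, name): "at" ([x, y, z] in mm, in world coordinates, good to about 4 mm: the middle of the surface that is visible of it).
The state is a dict: "time_s": time; "joint_pos": joint angles; "joint_vel": joint speeds; "effort": joint torques, N m; "tcp_pos": TCP position; "orientation": TCP orientation; "wrist_force": force on the tool from outside, world axes, zero at the start; "moment": the same for the moment, N m; "opening": opening from 0.0 (shut) to 1.0 (fully open).
Only numpy, scipy, OpenCV 4.12 (cv2) and the standard library are available. Lean on these libraries where they do the work, as an engineer would, in place of code of your own. Each camera call takes 0.05 s, during which the arm holds its last target. There are 200 camera calls.

## Task

Clear up after the last shot of the little hand mould: put the loose black ring into the bin that already has rings in it and the loose black bar into the bin that already has bars, and leave them there. Then pick up the loose top half of the mould by its grip block, fit it over the two dowels of the lower half (either way round) and press it down against the spring of the ejector until the two faces meet fully. Finish while still holding it pressed shut with the gripper, because it springs open when let go; leave the tools and other things on the bench where they are.

Things in the scene. Friction and masses are not known exactly. Their poses are not given: they have to be found in the camera images.
- mould_lower: Lower half of the mould, fixed to the bench. Origin: centre of its underside, z up. Dark steel foot 100 (x) x 136 (y) x 12 mm under an aluminium block 72 (x) x 110 (y) mm; its flat top mating face is 45 mm above the bench. Two steel dowels stand on that face at x = 0, y = +38 and -38 mm: 12 mm thick for 14 mm, then tapering to a 5 mm tip 24 mm above the face.
- mould_face (a point): Centre of the lower half's top mating face, 45 mm above the bench; axes as mould_lower (y along the line of the dowels, z up).
- ejector (a joint): Round spring ejector, 18 mm diameter, at the centre of the lower half's face. 0 = stands 6 mm proud; 0.006 (m) = pushed level with the face (mould closed). It yields from about 7.5 N and needs 11 N to go fully down, so the top half's weight (about 5 N) does not close the mould: unpressed it stands about 6 mm open.
- mould_top: Loose aluminium top half, about 0.5 kg, lying mating face down on the bench. Origin: centre of its underside (the mating face), z up. Plate 72 (x) x 110 (y) x 22 mm, two vertical through holes 13.5 mm wide at x = 0, y = +38 and -38 mm. Centred on top a grip block 28 (x) x 44 (y) mm, 22 to 54 mm above the origin: grip it across x. Symmetrical, fits either way round.
- ring: The loose black plastic ring moulding, 38 mm outside diameter, 26 mm inside, 14 mm high, 20 g. It lies flat on the lower half's mating face, loosely around the ejector. Origin at the centre of its underside, z is its axis.
- bar: The loose black plastic bar moulding: straight flat bar with round ends, 66 (x) x 18 (y) x 12 mm, 20 g, lying flat on the bench nearer to the robot than the mould. Origin at the centre of its underside, x along its length.
- bin_rings: Fixed open white bin, 130 (x) x 120 (y) x 45 mm high, walls 4 mm, that already has two rings lying in it (stuck fast) towards its -x side. Origin at the centre of its underside.
- bin_rings_floor (a point): Centre of the inner floor of the ring bin, about 5 mm above the bench; axes as the bin. The half towards +x is free of contents.
- bin_bars: Fixed open white bin of the same size that already has two bars lying in it along y (stuck fast) towards its -x side. Origin at the centre of its underside. The two bins may be in each other's place.
- bin_bars_floor (a point): Centre of the inner floor of the bar bin, about 5 mm above the bench; axes as the bin. The half towards +x is free of contents.
- spare_pin: Bystander: spare steel pin standing upright, 12 mm diameter, 40 mm high; origin at the centre of its foot. Leave alone.
- spray: Bystander: white bottle, 52 mm diameter, 120 mm high, beyond the mould; origin at the centre of its foot. Leave alone.
- driver: Bystander: screwdriver lying flat near the robot; x along its length. Leave alone.
- spanner: Bystander: spanner lying flat near the robot; x along its length. Leave alone.
- brush: Bystander: brush lying flat beyond the mould; x along its length. Leave alone.
- caliper: Bystander: caliper, 200 mm long, lying flat on the right; x along its length. Leave alone.
Things that resemble listed ones, but are neither listed nor needed, are in the scene too. What is shaped like the mould_lower but red is not meant.

How it is judged:
By the outcome, as a careful person would: the job done as asked, in the order asked, and still so for the second after the job is handed in, while the arm keeps its last pose, push and grip.
It also fails if it takes over 61 s, if anything falls off the work surface, if the arm or the gripper's body presses on something with over 40 N, if the wrist force passes 120 N, or if a joint passes its speed limit or range.

## Working session

There is one attempt and no reset: what is moved stays moved. The work goes in short steps, Python scripts to look and compute and a tool call to move; the robot and the scene stay as the last step left them, time stands still between calls to the robot, and variables do not carry over. Pictures are saved under pics/ and viewed, about 8 in all and at most 12, crops included, and the job is handed in when it is done.

Besides the shell and the picture viewer there is one more tool, called after "Request:" by a JSON object that holds its "name" and its "arguments", one argument or row to a line. carry_out: Moves the arm, as the interface text tells. Its arguments: {"type":"object","properties":{"plan":{"type":"array","items":{"type":"array","items":{"type":"number"}}},"force":{"type":"number"}},"required":["plan"]}

```bash
mkdir -p pics; cat > h.py <<'E'
import numpy as np, cv2
from scipy.spatial.transform import Rotation as R
from workcell import *
def cam(name):
    s=read_state(); c=read_camera(name)
    K=np.array([[c['fx'],0,c['cx']],[0,c['fy'],c['cy']],[0,0,1]])
    if 'rvec' in c and c.get('rvec') is not None:
        Rw=cv2.Rodrigues(np.array(c['rvec'],float))[0]; t=np.array(c['tvec'],float).ravel()
    else:
        T=np.eye(4);T[:3,:3]=R.from_quat(s['orientation']).as_matrix();T[:3,3]=s['tcp_pos']
        M=np.linalg.inv(T@np.array(c['T_tool_cam'])); Rw=M[:3,:3];t=M[:3,3]
    return c['img'],K,Rw,t
def px2w(u,v,z,K,Rw,t):
    d=Rw.T@np.linalg.inv(K)@np.array([u,v,1.]); o=-Rw.T@t
    return o+d*(z-o[2])/d[2]
def w2px(p,K,Rw,t):
    q=K@(Rw@np.array(p,float)+t); return q[:2]/q[2]
E
python3 - <<'E'
from h import *
for n in ["top","scene"]:
    im,K,Rw,t=cam(n); cv2.imwrite(f'pics/{n}0.png',im); np.savez(f'{n}.npz',im=im,K=K,Rw=Rw,t=t)
    for o in "mould_lower mould_top ring bar bin_rings bin_bars spare_pin spray driver spanner brush caliper".split():
        if n=="scene" and o not in("mould_lower","mould_top","ring","bar","bin_rings","bin_bars"):continue
        for d in find_in(n,o)[:4]: print(n,o,np.round(d['at']),round(d['conf'],2),np.round(w2px(d['at'],K,Rw,t)))
print(read_state())
E
```

```text
top mould_lower [571.  73.  45.] 0.79 [220. 179.]
top mould_lower [217. 276.  42.] 0.57 [129. 331.]
top mould_top [ 565. -249.   22.] 0.7 [352. 183.]
top ring [583.  81.  58.] 0.65 [216. 172.]
top bar [447.  56.  12.] 0.73 [228. 232.]
top bin_rings [616. 300.   6.] 0.8 [130. 165.]
top bin_bars [445. 298.   1.] 0.64 [129. 233.]
top spare_pin [570.  76.  46.] 0.23 [219. 179.]
top spray [ 764. -197.   81.] 0.72 [332.  96.]
top spray [444. 297.   0.] 0.34 [129. 234.]
top driver [ 394. -295.   22.] 0.67 [374. 253.]
top spanner [392. 166.   7.] 0.65 [182. 255.]
top brush [759.  -5.  15.] 0.7 [253. 108.]
top caliper [ 544. -422.    3.] 0.78 [420. 192.]
top caliper [ 564. -252.   26.] 0.34 [354. 183.]
scene mould_lower [610.  90.  32.] 0.87 [315. 276.]
scene mould_lower [237. 288.  38.] 0.59 [449. 209.]
scene mould_top [ 584. -240.   24.] 0.86 [206. 220.]
scene bar [456.  59.  15.] 0.77 [332. 235.]
scene bar [ 583. -240.   21.] 0.39 [206. 221.]
scene bar [614. 297.  10.] 0.19 [405. 326.]
scene bin_rings [613. 298.  14.] 0.63 [406. 325.]
scene bin_bars [436. 290.  17.] 0.96 [427. 265.]
{'time_s': 1.0, 'joint_pos': array([ 1.20180516e+00,  3.26166914e-01, -1.92609536e-01,  1.05201968e+00,
        1.36537882e-05,  1.43660698e+00]), 'joint_vel': array([ 3.76348760e-04,  9.50189425e-05, -1.91644383e-04,  3.16531694e-04,
        3.17869241e-04, -3.75359455e-04]), 'effort': array([ 2.65704475e-04, -4.43329775e+01,  2.62765610e+01,  1.00155088e-03,
       -2.48284277e-04,  5.92183881e-06]), 'tcp_pos': array([127.93901489, 534.91916425, 231.29524233]), 'orientation': array([ 1.17131404e-01,  9.93116425e-01,  1.79251798e-06, -6.58806366e-06]), 'wrist_force': array([-0.52104566, -0.10911524, -0.02736871]), 'moment': array([ 0.0199621 ,  0.02627406, -0.02454581]), 'opening': 0.9973296392676912}
```

View pics/top0.png

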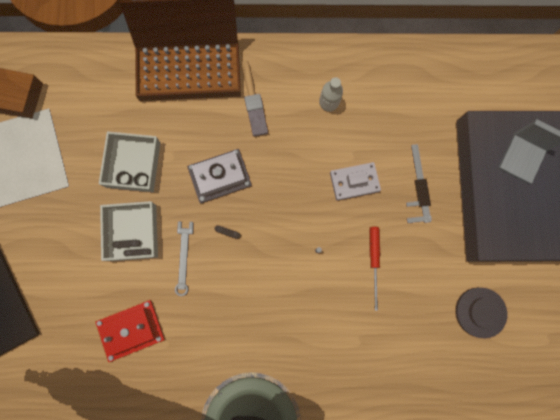

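View pics/scene0.png

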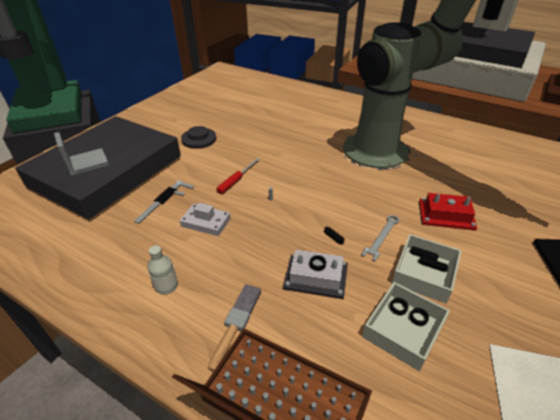

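The top view shows the ring on the grey lower mould at about (217,172), the bar at (228,232) and the top half at (356,181). The ring bin is at (130,163) and the bar bin at (129,231). The red mould at (129,330) is the decoy. Next I'll get yaws from the picture.

```bash
python3 - <<'E'
from h import *
d=np.load('top.npz'); im,K,Rw,t=[d[k] for k in('im','K','Rw','t')]
hsv=cv2.cvtColor(im,cv2.COLOR_BGR2HSV)
def rect(mask,c,r,z,name):
    m=np.zeros_like(mask);x,y=c;m[y-r:y+r,x-r:x+r]=mask[y-r:y+r,x-r:x+r]
    m=cv2.morphologyEx(m,cv2.MORPH_OPEN,np.ones((2,2),np.uint8))
    cs,_=cv2.findContours(m,cv2.RETR_EXTERNAL,cv2.CHAIN_APPROX_NONE)
    k=max(cs,key=cv2.contourArea)
    w=np.array([px2w(p[0][0],p[0][1],z,K,Rw,t)[:2] for p in k],np.float32)
    print(name,cv2.minAreaRect(w), )
sat=hsv[...,1];val=hsv[...,2]
grey=((sat<70)).astype(np.uint8)*255
print(hsv[232,228],hsv[200,250],hsv[175,219],hsv[181,345],hsv[163,104],hsv[180,195])
rect((val<75).astype(np.uint8)*255,(228,232),18,6,'bar')
rect((val<75).astype(np.uint8)*255,(217,171),12,52,'ring')
rect(grey,(219,176),38,30,'lower')
rect(grey,(356,181),32,22,'top')
rect(grey,(130,163),34,45,'binR'); rect(grey,(129,231),34,45,'binB')
im,K,Rw,t=cam('wrist'); print(K,Rw,t); cv2.imwrite('pics/w0.png',im)
print(np.round(read_camera('wrist')['T_tool_cam'],3))
E
```

```text
[11 82 75] [ 16 122 165] [13 34 91] [  5  17 169] [ 23  40 115] [  5  27 115]
bar ((441.5977783203125, 48.74606704711914), (4.959117412567139, 4.869200706481934), 0.46325913071632385)
ring ((574.6500854492188, 68.18450927734375), (5.842470645904541, 15.274900436401367), 37.78361511230469)
lower ((580.4093627929688, 74.6741714477539), (97.84241485595703, 131.251220703125), 19.02848243713379)
top ((567.7142333984375, -258.3332214355469), (75.84899139404297, 113.55449676513672), 11.042698860168457)
binR ((612.444580078125, 288.39801025390625), (131.44142150878906, 136.74755859375), 84.28467559814453)
binB ((444.3367614746094, 283.937255859375), (133.768310546875, 129.72500610351562), 4.312577724456787)
[[354.62343899   0.         281.91305534]
 [  0.         354.62343899 217.6638417 ]
 [  0.           0.           1.        ]] [[ 2.32802765e-01  9.72523970e-01 -2.20939175e-05]
 [ 9.21993853e-01 -2.20699639e-01  3.18149343e-01]
 [ 3.09402986e-01 -7.40864172e-02 -9.48040608e-01]] [-549.16979659  -41.78337214  380.6948153 ]
[[  -0.      -0.948   -0.318   81.401]
 [   1.      -0.      -0.      -0.815]
 [   0.      -0.318    0.948 -142.899]
 [   0.       0.       0.       1.   ]]
```

Request:
{"name": "carry_out", "arguments": {
  "plan": [
    [0,27,-27,0,0,0,-0.084],
    [0,27,-27,0,0,0,-0.084],
    [0,27,-27,0,0,0,-0.084],
    [0,27,-27,0,0,0,-0.084],
    [0,27,-27,0,0,0,-0.084],
    [0,27,-27,0,0,0,-0.084],
    [0,27,-27,0,0,0,-0.084],
    [0,27,-27,0,0,0,-0.084],
    [0,27,-27,0,0,0,-0.084],
    [0,27,-27,0,0,0,-0.084],
    [0,27,-27,0,0,0,-0.084],
    [0,27,-27,0,0,0,-0.084]
  ]
}}

```text
time_s: 2.1
tcp_pos: [453.1, 209.4, 231.5]
orientation: [0.584, 0.812, 0.0, 0.0]
wrist_force: [0.8, 1.1, 0.6]
opening: 1.0
```

Request:
{"name": "carry_out", "arguments": {
  "plan": [
    [0,21,-23,-13,0,0,0],
    [0,21,-23,-13,0,0,0],
    [0,21,-23,-13,0,0,0],
    [0,21,-23,-13,0,0,0],
    [0,21,-23,-13,0,0,0],
    [0,21,-23,-13,0,0,0],
    [0,0,0,0,0,0,0],
    [0,0,0,0,0,0,0]
  ]
}}

```text
time_s: 2.77
tcp_pos: [578.0, 71.6, 152.1]
orientation: [0.583, 0.812, -0.0, -0.001]
wrist_force: [-0.6, 0.5, 0.3]
opening: 0.998
```

```bash
python3 - <<'E'
from h import *
im,K,Rw,t=cam('wrist'); cv2.imwrite('pics/w1.png',im); np.savez('w1.npz',im=im,K=K,Rw=Rw,t=t)
for o in "mould_lower ring bar".split():
    for d in find_in('wrist',o)[:2]: print(o,np.round(d['at']),round(d['conf'],2),np.round(w2px(d['at'],K,Rw,t)))
s=read_state();print(s['time_s'],s['tcp_pos'],s['orientation'])
E
```

```text
mould_lower [578.  96.  47.] 0.56 [293. 185.]
ring [590.  81.  60.] 0.55 [302. 213.]
bar [450.  60.  10.] 0.98 [128. 165.]
2.9667 [577.49728418  73.91408246 153.96301101] [5.81608577e-01 8.13468745e-01 2.24887846e-04 1.17746115e-04]
```

View pics/w1.png

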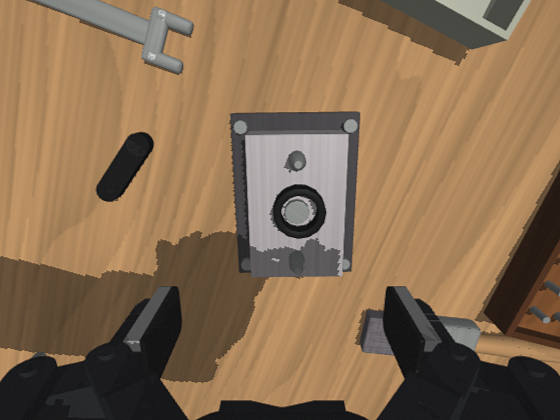

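The ring sits around the ejector at (299,212), with dowels near (296,160) and (296,262). The bar runs from (145,137) to (108,195). The arm was still settling, so I'll take another picture and measure on a crop.

```bash
python3 - <<'E'
from h import *
im,K,Rw,t=cam('wrist'); np.savez('w2.npz',im=im,K=K,Rw=Rw,t=t)
g=im.max(2)
def blob(c,r,z,thr):
    m=np.zeros(g.shape,np.uint8);x,y=c;m[y-r:y+r,x-r:x+r]=(g[y-r:y+r,x-r:x+r]<thr)*255
    cs,_=cv2.findContours(m,cv2.RETR_EXTERNAL,cv2.CHAIN_APPROX_NONE);k=max(cs,key=cv2.contourArea)
    w=np.array([px2w(*p[0],z,K,Rw,t)[:2] for p in k],np.float32)
    print(cv2.minAreaRect(k),cv2.minAreaRect(w))
print(g[190:234:4,299],g[165,90:170:8])
blob((299,212),32,57,45); blob((127,166),45,10,45)
s=read_state();print(s['tcp_pos'],s['orientation'])
cv2.imwrite('pics/w2c.png',cv2.resize(im[100:290,220:370],None,fx=3,fy=3,interpolation=cv2.INTER_CUBIC))
E
```

```text
[ 19  44  50  94 147 144 142 145 141 177  21] [174 167 169  32  33  29  30 175 191 174]
((298.5, 213.0), (52.0, 51.0), 90.0) ((587.5726928710938, 80.97198486328125), (36.33070373535156, 38.81719207763672), 18.405607223510742)
((124.88460540771484, 167.92306518554688), (25.793560028076172, 78.21272277832031), 33.690067291259766) ((447.3735656738281, 57.53627014160156), (68.68477630615234, 19.60260772705078), 70.465576171875)
[577.59058788  73.99984045 154.07055194] [5.81517701e-01 8.13533652e-01 2.92574948e-04 2.73685092e-04]
```

View pics/w2c.png

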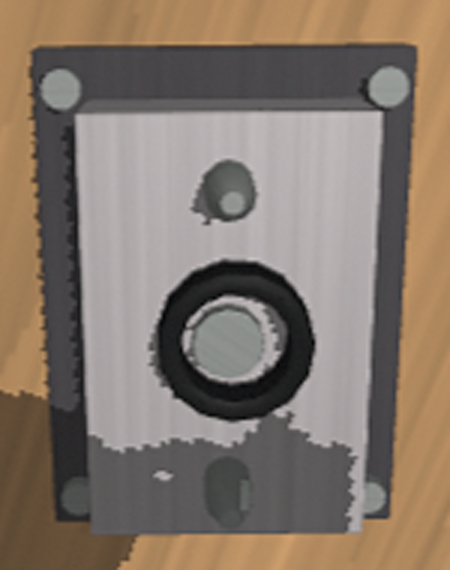

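```bash
cat > m.py <<'E'
from h import *
d=np.load('w2.npz'); K,Rw,t=[d[k] for k in('K','Rw','t')]
f=lambda x,y,z: px2w(220+(x+.5)/3-.5,100+(y+.5)/3-.5,z,K,Rw,t)[:2]
c=np.array([f(*p,45) for p in[(76,113),(381,110),(362,532),(91,533)]])
print(np.round(c,1),c.mean(0),[np.linalg.norm(c[i]-c[i-1]) for i in range(4)])
a=lambda v:np.degrees(np.arctan2(v[1],v[0]))
print('yaw edges',a(c[1]-c[0]),a(c[2]-c[3]),a(c[0]-c[3])-90,a(c[1]-c[2])-90)
p=f(232,204,69);q=f(231,518,69);print('tips',p,q,(p+q)/2,np.linalg.norm(p-q),a(p-q)-90)
print('ej',f(229,341,51))
E
python3 m.py
```

```text
[[535.3 118. ]
 [602.  141.5]
 [638.6  38.5]
 [570.8  15. ]] [586.66837449  78.26407607] [np.float64(108.97104488341182), np.float64(70.75010072588465), np.float64(109.37387743122022), np.float64(71.7142367013904)]
yaw edges 19.41404557044216 19.090753711251235 19.053061605288946 19.558860679276677
tips [574.24502066 113.57721694] [599.34706824  42.52563451] [586.79604445  78.05142572] 75.35542554329727 19.45797292514513
ej [586.63273714  78.87228309]
```

Request:
{"name": "carry_out", "arguments": {
  "plan": [
    [0,3,2,-27,0,0,0],
    [0,3,2,-27,0,0,0],
    [0,4,2,-27,0,0,0],
    [0,0,0,-27,0,0,0],
    [0,0,0,0,0,0,0],
    [1,0,0,0,0,0,0],
    [1,0,0,0,0,0,0],
    [1,0,0,0,0,0,0],
    [1,0,0,0,0,0,0],
    [1,0,0,0,0,0,0],
    [1,0,0,0,0,0,0]
  ],
  "force": 25
}}

```text
time_s: 3.93
tcp_pos: [589.4, 79.1, 47.6]
orientation: [0.582, 0.813, 0.001, 0.001]
wrist_force: [-0.8, 0.5, 6.4]
opening: 0.421
```

Request:
{"name": "carry_out", "arguments": {
  "plan": [
    [1,0,0,30,0,0,0],
    [1,0,0,30,0,0,0.12],
    [1,0,15,30,0,0,0.12],
    [1,6,25,0,0,0,0.12],
    [1,6,25,0,0,0,0.12],
    [1,6,25,0,0,0,0.12],
    [1,6,25,0,0,0,0.12],
    [1,6,25,0,0,0,0.12],
    [1,6,25,0,0,0,0.12],
    [1,6,25,0,0,0,0.12],
    [1,6,25,0,0,0,0.12],
    [1,0,0,0,0,0,0]
  ]
}}

```text
time_s: 4.93
tcp_pos: [636.7, 298.7, 136.4]
orientation: [0.018, 1.0, 0.002, 0.001]
wrist_force: [-0.4, -0.2, -0.3]
opening: 0.421
```

```bash
python3 - <<'E'
from h import *
im,K,Rw,t=cam('wrist');im,K,Rw,t=cam('wrist'); cv2.imwrite('pics/w3.png',im); np.savez('w3.npz',im=im,K=K,Rw=Rw,t=t)
for o in "bin_rings bin_bars ring".split():
    for d in find_in('wrist',o)[:3]: print(o,np.round(d['at']),round(d['conf'],2),np.round(w2px(d['at'],K,Rw,t)))
s=read_state();print(s['time_s'],s['tcp_pos'],s['orientation'],s['opening'],w2px(s['tcp_pos'],K,Rw,t))
E
```

```text
bin_rings [614. 290.   5.] 0.9 [274. 178.]
bin_rings [508. 281.  21.] 0.58 [252.  23.]
bin_bars [506. 281.  23.] 0.58 [251.  19.]
ring [636. 297. 148.] 0.74 [286. 300.]
5.1833 [635.85827159 292.92357195 135.69932022] [ 2.22647062e-02  9.99752100e-01 -1.42655843e-04  1.59064825e-05] 0.417573118319164 [276.25132362 286.53367346]
```

View pics/w3.png

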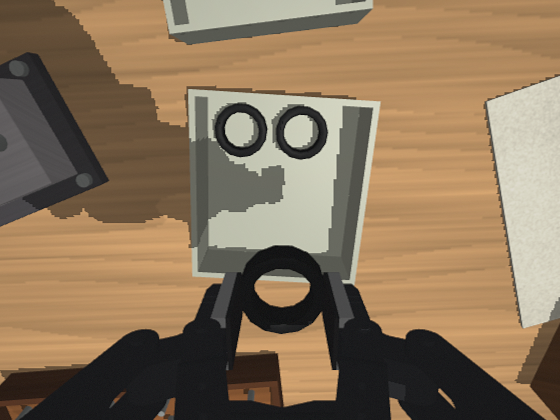

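The ring is held at (283,290) over the ring bin. The bin rim corners are at (188,88), (379,101), (352,283) and (192,276), and its two stuck rings lie at -x.

```bash
python3 - <<'E'
from h import *
d=np.load('w3.npz'); K,Rw,t=[d[k] for k in('K','Rw','t')]
c=np.array([px2w(u,v,45,K,Rw,t)[:2] for u,v in[(188,88),(379,101),(352,283),(192,276)]]);print(c,c.mean(0))
for p in [(240,130),(301,132)]:print(px2w(*p,15,K,Rw,t))
c=[px2w(u,v,45,K,Rw,t)[:2] for u,v in [(172,38),(372,8)]];print('barbin +x rim corners',c)
E
```

```text
[[546.37303113 240.96007607]
 [558.78908847 359.58277762]
 [686.701974   345.63755013]
 [676.09547689 227.67324566]] [616.98989262 293.46341237]
[575.31905789 267.64909378  15.        ]
[578.50984763 311.79923045  15.        ]
barbin +x rim corners [array([518.19271958, 234.94273824]), array([507.20886648, 353.08887371])]
```

Request:
{"name": "carry_out", "arguments": {
  "plan": [
    [1,2,-1,-30,0,0,0],
    [1,3,-1,-30,0,0,0],
    [1,0,0,-30,0,0,0],
    [1,0,0,-24,0,0,0],
    [1,0,0,-9,0,0,0],
    [1,0,0,0,0,0,0],
    [0.4,0,0,0,0,0,0],
    [0.4,0,0,0,0,0,0],
    [0.4,0,0,0,0,0,0],
    [0.4,0,0,25,0,0,0],
    [0.4,0,0,38,0,0,0],
    [0.4,0,0,38,0,0,0]
  ]
}}

```text
time_s: 6.18
tcp_pos: [640.4, 291.8, 114.8]
orientation: [0.021, 1.0, -0.0, -0.0]
wrist_force: [1.1, 0.5, -0.7]
opening: 0.599
```

Request:
{"name": "carry_out", "arguments": {
  "plan": [
    [0.4,-10,-12,20,0,0,0.116],
    [0.4,-22,-27,0,0,0,0.116],
    [0.4,-22,-27,0,0,0,0.116],
    [0.4,-22,-27,0,0,0,0.116],
    [0.4,-22,-27,0,0,0,0.116],
    [0.4,-22,-27,0,0,0,0.116],
    [0.4,-22,-27,0,0,0,0.116],
    [0.4,-22,-27,0,0,0,0.116],
    [0.4,-22,-27,0,0,0,0.116],
    [0.4,-8,-5,0,0,0,0.116],
    [0.4,0,0,0,0,0,0.114],
    [0.4,0,0,0,0,0,0]
  ]
}}

```text
time_s: 7.18
tcp_pos: [447.5, 58.3, 135.0]
orientation: [-0.578, 0.816, -0.001, 0.001]
wrist_force: [0.3, 0.9, 0.7]
opening: 0.6
```

```bash
python3 - <<'E'
from h import *
im,K,Rw,t=cam('wrist');im,K,Rw,t=cam('wrist'); cv2.imwrite('pics/w4.png',im); np.savez('w4.npz',im=im,K=K,Rw=Rw,t=t)
for d in find_in('wrist','bar')[:3]: print(np.round(d['at']),round(d['conf'],2),np.round(w2px(d['at'],K,Rw,t)))
g=im.max(2); m=(g<45).astype(np.uint8)*255
u,v=w2px([447.4,57.5,10],K,Rw,t).astype(int); print(u,v); r=75
n=np.zeros_like(m); n[max(v-r,0):v+r,u-r:u+r]=m[max(v-r,0):v+r,u-r:u+r]
for k in cv2.findContours(n,cv2.RETR_EXTERNAL,cv2.CHAIN_APPROX_NONE)[0]:
    if cv2.contourArea(k)>500: print(cv2.minAreaRect(np.array([px2w(*p[0],10,K,Rw,t)[:2] for p in k],np.float32)))
s=read_state();print(s['time_s'],s['tcp_pos'],s['orientation'],s['opening'])
# ring check from top cam
im,K,Rw,t=cam('top')
for d in find_in('top','ring')[:4]: print('top ring',np.round(d['at']),round(d['conf'],2))
c=w2px([617,293,5],K,Rw,t).astype(int); cr=im[c[1]-40:c[1]+40,c[0]-50:c[0]+50]; cv2.imwrite('pics/t1c.png',cv2.resize(cr,None,fx=4,fy=4))
E
```

```text
[447.  57.   9.] 0.58 [284. 206.]
283 207
7.3333 [448.04495532  59.09131514 134.26803626] [-5.76561377e-01  8.17052913e-01 -7.29438729e-04  9.92049953e-04] 0.5968231049536522
top ring [638. 289.  15.] 0.72
```

The ring is in its bin at about (638,289). The bar is confirmed at (447,57), so I'll grasp it.

Request:
{"name": "carry_out", "arguments": {
  "plan": [
    [0.4,-1,-1,-30,0,0,0],
    [0.4,0,0,-30,0,0,0],
    [0.4,0,0,-30,0,0,0],
    [0.4,0,0,-27,0,0,0],
    [0.4,0,0,-14,0,0,0],
    [0.4,0,0,0,0,0,0],
    [1,0,0,0,0,0,0],
    [1,0,0,0,0,0,0],
    [1,0,0,0,0,0,0],
    [1,0,0,0,0,0,0],
    [1,0,0,0,0,0,0],
    [1,0,0,30,0,0,0]
  ],
  "force": 25
}}

```text
time_s: 8.43
tcp_pos: [443.1, 57.9, 29.8]
orientation: [-0.577, 0.817, 0.002, -0.002]
wrist_force: [-0.3, -0.3, -0.2]
opening: 0.206
```

Request:
{"name": "carry_out", "arguments": {
  "plan": [
    [1,0,0,34,0,0,0],
    [1,0,0,34,0,0,0],
    [1,0,10,30,0,0,0],
    [1,4,32,0,0,0,0.062],
    [1,4,32,0,0,0,0.062],
    [1,4,32,0,0,0,0.062],
    [1,4,32,0,0,0,0.062],
    [1,4,32,0,0,0,0.062],
    [1,4,32,0,0,0,0.062],
    [1,2,30,0,0,0,0.062],
    [1,0,0,0,0,0,0],
    [1,0,0,0,0,0,0]
  ]
}}

```text
time_s: 9.43
tcp_pos: [471.7, 291.1, 130.5]
orientation: [0.74, -0.672, 0.0, -0.0]
wrist_force: [0.2, 0.8, -0.7]
opening: 0.2
```

```bash
python3 - <<'E'
from h import *
im,K,Rw,t=cam('wrist'); cv2.imwrite('pics/w5.png',im); np.savez('w5.npz',im=im,K=K,Rw=Rw,t=t)
for o in ("bin_bars","bar"):
  for d in find_in('wrist',o)[:3]: print(o,np.round(d['at']),round(d['conf'],2),np.round(w2px(d['at'],K,Rw,t)))
s=read_state();print(s['time_s'],s['tcp_pos'],s['orientation'],s['opening'])
E
```

```text
bin_bars [431. 279.   5.] 0.72 [336. 199.]
bar [472. 287. 137.] 0.58 [282. 289.]
9.5833 [471.55841394 288.90198502 130.30238854] [ 7.39222941e-01 -6.73460674e-01  1.51891783e-05  4.05484077e-04] 0.2025721840103075
```

View pics/w5.png

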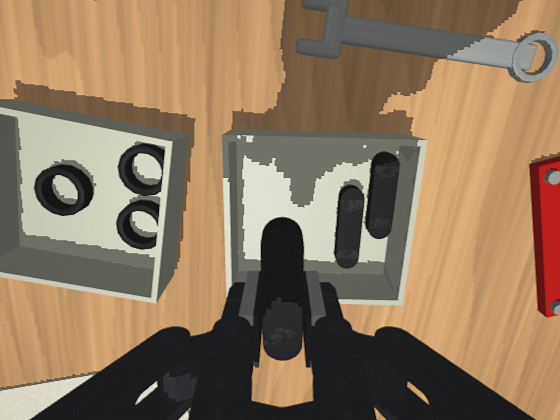

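The bar is held at (282,290) over the bar bin, whose rim corners are at (225,133), (425,140), (403,303) and (233,298). Its stuck bars are at (348,225) and (382,195). The ring is visible in its own bin at (63,190).

```bash
python3 - <<'E'
from h import *
d=np.load('w5.npz'); K,Rw,t=[d[k] for k in('K','Rw','t')]
c=np.array([px2w(u,v,45,K,Rw,t)[:2] for u,v in[(225,133),(425,140),(403,303),(233,298)]]);print(c,c.mean(0))
for p in [(348,225),(382,195)]:print(px2w(*p,14,K,Rw,t))
E
```

```text
[[513.57565737 232.57973267]
 [387.42081271 224.71582195]
 [377.07741523 342.61544875]
 [502.33451862 350.51947785]] [445.10210098 287.60762031]
[419.86578431 296.42943649  14.        ]
[398.04706763 270.13640485  14.        ]
```

Request:
{"name": "carry_out", "arguments": {
  "plan": [
    [1,-4,0,-33,0,0,0],
    [1,0,0,-33,0,0,0],
    [1,0,0,-33,0,0,0],
    [1,0,0,-14,0,0,0],
    [1,0,0,-6,0,0,0],
    [1,0,0,0,0,0,0],
    [0.65,0,0,0,0,0,0],
    [0.65,0,0,0,0,0,0],
    [0.65,0,0,0,0,0,0],
    [0.65,0,0,25,0,0,0],
    [0.65,0,0,38,0,0,0],
    [0.65,0,0,38,0,0,0]
  ]
}}

```text
time_s: 10.58
tcp_pos: [467.2, 289.6, 113.6]
orientation: [0.74, -0.673, -0.0, 0.001]
wrist_force: [0.7, 1.4, -0.5]
opening: 0.35
```

Request:
{"name": "carry_out", "arguments": {
  "plan": [
    [0.65,10,-20,30,0,0,0],
    [0,17,-30,10,0,0,0.035],
    [0,17,-30,0,0,0,0.035],
    [0,17,-30,0,0,0,0.035],
    [0,17,-30,0,0,0,0.035],
    [0,17,-30,0,0,0,0.035],
    [0,16,-30,0,0,0,0.035],
    [0,8,-10,0,0,0,0.035],
    [0,0,0,0,0,0,0],
    [0,0,0,0,0,0,0],
    [0,0,0,0,0,0,0]
  ]
}}

```text
time_s: 11.5
tcp_pos: [586.5, 80.6, 152.8]
orientation: [0.816, -0.578, -0.0, -0.0]
wrist_force: [1.2, 0.1, -0.4]
opening: 0.999
```

```bash
python3 - <<'E'
from h import *
im,K,Rw,t=cam('wrist');im,K,Rw,t=cam('wrist'); np.savez('w6.npz',im=im,K=K,Rw=Rw,t=t)
u,v=w2px([586.7,78.2,45],K,Rw,t).astype(int); print(u,v)
s=read_state();print(s['time_s'],s['tcp_pos'],s['orientation'],s['opening'])
x0,y0=u-75,max(v-100,0); print(x0,y0)
cv2.imwrite('pics/w6c.png',cv2.resize(im[y0:y0+200,x0:x0+150],None,fx=3,fy=3,interpolation=cv2.INTER_CUBIC))
im,K,Rw,t=cam('top')
for d in find_in('top','bar')[:4]: print('top bar',np.round(d['at']),round(d['conf'],2))
E
```

```text
282 212
11.6 [586.2949348   81.1425779  152.61122207] [ 8.16763412e-01 -5.76972711e-01 -8.85487644e-05 -1.06422860e-04] 0.9962802821090865
207 112
```

View pics/w6c.png

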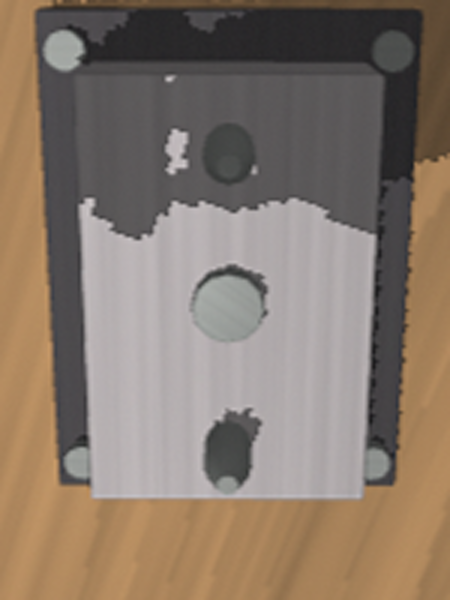

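Request:
{"name": "carry_out", "arguments": {
  "plan": [
    [0,-2,-37,-2,0,0,-0.0175],
    [0,-2,-37,-2,0,0,-0.0175],
    [0,-2,-37,-2,0,0,-0.0175],
    [0,-2,-37,-2,0,0,-0.0175],
    [0,-2,-37,-2,0,0,-0.0175],
    [0,-2,-37,-2,0,0,-0.0175],
    [0,-2,-37,-2,0,0,-0.0175],
    [0,-2,-37,-2,0,0,-0.0175],
    [0,-2,-37,-2,0,0,-0.0175],
    [0,0,0,0,0,0,0],
    [0,0,0,0,0,0,0],
    [0,0,0,0,0,0,0]
  ]
}}

```text
time_s: 12.7
tcp_pos: [568.8, -252.2, 134.1]
orientation: [0.769, -0.64, -0.0, -0.0]
wrist_force: [0.1, 1.1, 0.5]
opening: 1.002
```

```bash
cat > m2.py <<'E'
from h import *
def meas(f,x0,y0,quad,zq,pts):
    d=np.load(f); K,Rw,t=[d[k] for k in('K','Rw','t')]
    F=lambda x,y,z: px2w(x0+(x+.5)/3-.5,y0+(y+.5)/3-.5,z,K,Rw,t)[:2]
    c=np.array([F(*p,zq) for p in quad]); a=lambda v:(np.degrees(np.arctan2(v[1],v[0]))+90)%180-90
    print(np.round(c.mean(0),1),'sides',np.round([np.linalg.norm(c[i]-c[i-1]) for i in range(4)],1),
     'yaw',np.round([a(c[1]-c[0]),a(c[2]-c[3]),a(np.array([1,-1])*(c[0]-c[3])[::-1]),a(np.array([1,-1])*(c[1]-c[2])[::-1])],2))
    for p in pts: print(p,np.round(F(*p),1))
E
python3 - <<'E'
from m2 import *
meas('w6.npz',207,112,[(75,75),(383,73),(363,498),(92,497)],45,[(228,306,51),(229,166,69),(228,484,69)])
im,K,Rw,t=cam('wrist');im,K,Rw,t=cam('wrist'); np.savez('w7.npz',im=im,K=K,Rw=Rw,t=t)
for o in ("mould_top",):
  for d in find_in('wrist',o)[:3]: print(o,np.round(d['at']),round(d['conf'],2),np.round(w2px(d['at'],K,Rw,t)))
u,v=w2px(d['at'],K,Rw,t).astype(int)
s=read_state();print(s['time_s'],s['tcp_pos'],s['orientation'],s['opening'])
x0,y0=u-95,max(v-100,0); print(x0,y0)
cv2.imwrite('pics/w7c.png',cv2.resize(im[y0:y0+195,x0:x0+190],None,fx=3,fy=3,interpolation=cv2.INTER_CUBIC))
im,K,Rw,t=cam('top'); cv2.imwrite('pics/t2.png',im)
for o in ('bar','ring'):
  for d in find_in('top',o)[:4]: print('top',o,np.round(d['at']),round(d['conf'],2))
E
```

```text
[586.9  77.5] sides [108.9  71.1 109.7  71.4] yaw [19.85 19.25 19.26 19.44]
(228, 306, 51) [587.   77.2]
(229, 166, 69) [599.4  42. ]
(228, 484, 69) [574.2 113.6]
mould_top [ 571. -269.   19.] 0.97 [284. 190.]
12.85 [ 569.16632526 -251.36066585  134.39800757] [ 7.69135238e-01 -6.39086026e-01 -1.79491117e-04 -6.79847232e-05] 0.9969625411441623
189 90
top bar [486. 337.  10.] 0.41
top ring [637. 288.  14.] 0.62
```

View pics/w7c.png

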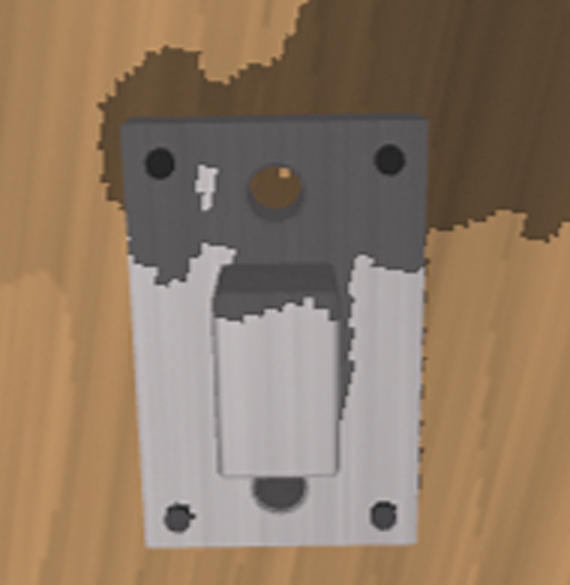

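```bash
python3 - <<'E'
from m2 import *
meas('w7.npz',189,90,[(123,124),(428,119),(416,543),(147,547)],22,[(275,190,22),(160,163,22),(390,160,22),(178,518,22),(383,516,22),(220,475,54),(338,475,54)])
im=cv2.imread('pics/t2.png'); cv2.imwrite('pics/t2c.png',cv2.resize(im[120:280,90:250],None,fx=3.5,fy=3.5,interpolation=cv2.INTER_CUBIC))
E
```

```text
[ 570.4 -258.2] sides [110.   71.2 110.   71.7] yaw [11.41 11.43 11.14 11.38]
(275, 190, 22) [ 578.4 -296.5]
(160, 163, 22) [ 606.3 -297.8]
(390, 160, 22) [ 553.  -308.4]
(178, 518, 22) [ 588.  -207.1]
(383, 516, 22) [ 534.9 -217.5]
(220, 475, 54) [ 579.8 -235.4]
(338, 475, 54) [ 553.3 -240.2]
```

View pics/t2c.png

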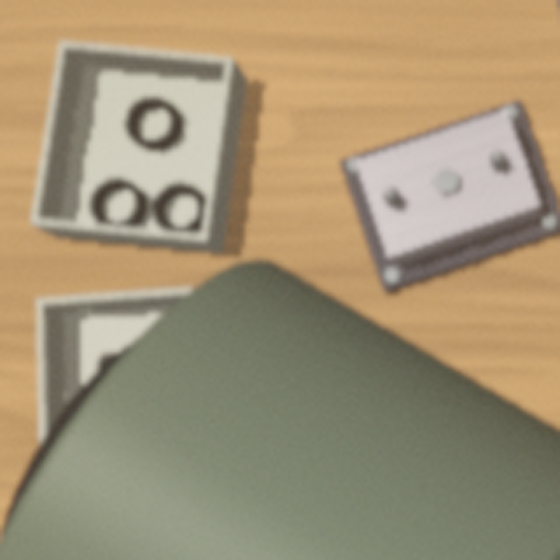

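Request:
{"name": "carry_out", "arguments": {
  "plan": [
    [0,1,-4,-30,0,0,0.014],
    [0,0.3,-2.6,-30,0,0,0],
    [0,0,0,-30,0,0,0],
    [0,0,0,-14,0,0,0],
    [0,0,0,-4,0,0,0],
    [0,0,0,0,0,0,0],
    [1,0,0,0,0,0,0],
    [1,0,0,0,0,0,0],
    [1,0,0,0,0,0,0],
    [1,0,0,0,0,0,0],
    [1,0,0,0,0,0,0],
    [1,0,0,0,0,0,0]
  ],
  "force": 100
}}

```text
time_s: 14.0
tcp_pos: [571.2, -260.0, 27.6]
orientation: [0.773, -0.635, 0.001, -0.0]
wrist_force: [1.0, 1.2, 5.6]
opening: 0.309
```

```bash
python3 - <<'E'
from h import *
im,K,Rw,t=cam('scene')
for o in ('bar','ring'):
  for d in find_in('scene',o)[:4]: print(o,np.round(d['at']),round(d['conf'],2))
c=w2px([530,290,20],K,Rw,t).astype(int); cv2.imwrite('pics/s2c.png',cv2.resize(im[c[1]-75:c[1]+75,c[0]-80:c[0]+80],None,fx=4,fy=4))
s=read_state()
for k in('time_s','tcp_pos','orientation','opening','wrist_force','moment'):print(k,np.round(s[k],4))
E
```

```text
bar [474. 291.  15.] 0.75
bar [ 559. -421.    5.] 0.4
ring [638. 292.  15.] 0.77
time_s 14.15
tcp_pos [ 571.1781 -260.008    27.6289]
orientation [ 7.729e-01 -6.345e-01  1.100e-03 -3.000e-04]
opening 0.3087
wrist_force [0.1444 0.6322 6.1267]
moment [0.1686 0.0859 0.0112]
```

View pics/s2c.png

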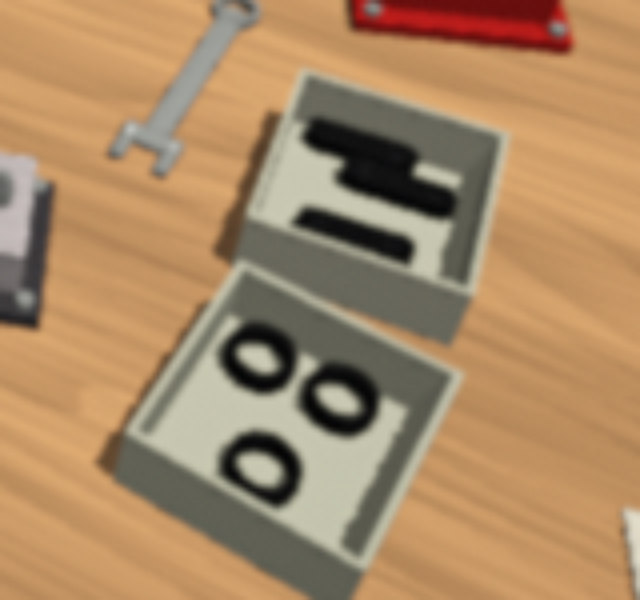

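Ring and bar are both lying in the right bins (the crop shows three rings in one and three bars in the other). The top half is gripped, so I'll lift it and carry it above the dowels.

Request:
{"name": "carry_out", "arguments": {
  "plan": [
    [1,0,0,15,0,0,0],
    [1,0,0,30,0,0,0],
    [1,0,10,35,0,0,0.012],
    [1,2,32,20,0,0,0.013],
    [1,2,36,0,0,0,0.013],
    [1,2,36,0,0,0,0.013],
    [1,2,36,0,0,0,0.013],
    [1,2,36,0,0,0,0.013],
    [1,2,36,0,0,0,0.013],
    [1,2,36,0,0,0,0.013],
    [1,2,36,0,0,0,0.013],
    [1,2,30,0,0,0,0.013]
  ]
}}

```text
time_s: 15.15
tcp_pos: [586.9, 66.9, 125.4]
orientation: [0.813, -0.583, -0.001, 0.0]
wrist_force: [0.4, 0.2, -4.8]
opening: 0.308
```

Request:
{"name": "carry_out", "arguments": {
  "plan": [
    [1,0.5,11,0,0,0,0.013],
    [1,0,0,0,0,0,0.013],
    [1,0,0,0,0,0,0],
    [1,0,0,0,0,0,0],
    [1,0,0,0,0,0,0]
  ]
}}

```text
time_s: 15.57
tcp_pos: [588.5, 74.0, 126.0]
orientation: [0.819, -0.574, -0.0, 0.0]
wrist_force: [0.4, -0.1, -5.0]
opening: 0.304
```

```bash
python3 - <<'E'
from h import *
im,K,Rw,t=cam('wrist');im,K,Rw,t=cam('wrist'); np.savez('w8.npz',im=im,K=K,Rw=Rw,t=t)
s=read_state()
for k in('time_s','tcp_pos','orientation','opening','wrist_force','moment'):print(k,np.round(s[k],4))
x0,y0=175,150
print(w2px(np.array(s['tcp_pos'])-[0,0,6],K,Rw,t))
cv2.imwrite('pics/w8c.png',cv2.resize(im[y0:y0+195,x0:x0+220],None,fx=3,fy=3,interpolation=cv2.INTER_CUBIC))
E
```

```text
time_s 15.6667
tcp_pos [588.7119  74.0117 126.1684]
orientation [ 8.191e-01 -5.737e-01 -1.000e-04  2.000e-04]
opening 0.3098
wrist_force [ 0.5265 -0.8553 -5.214 ]
moment [-0.0372 -0.0162 -0.0721]
[281.59429433 283.76017079]
```

View pics/w8c.png

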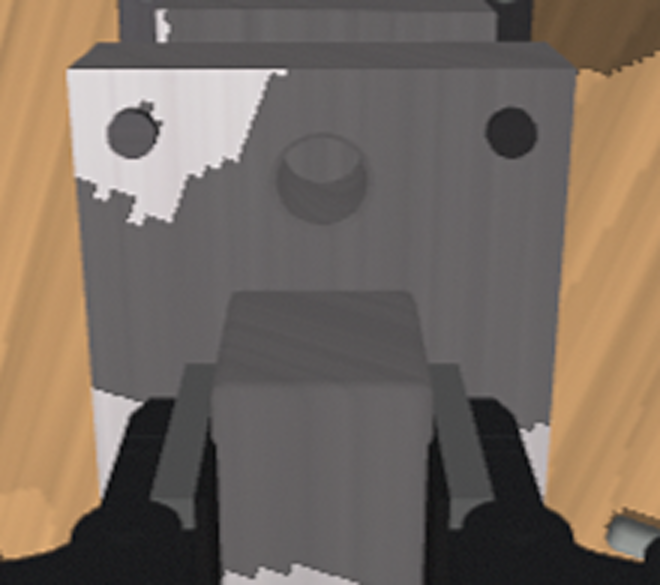

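```bash
python3 - <<'E'
from h import *
d=np.load('w8.npz'); K,Rw,t=[d[k] for k in('K','Rw','t')]
F=lambda x,y,z: px2w(175+(x+.5)/3-.5,150+(y+.5)/3-.5,z,K,Rw,t)[:2]
z=120.6; P={'TL':(68,68),'TR':(575,70),'hole':(322,179),'b1':(133,132.5),'b2':(511,132),'f1':(235,293),'f2':(412,293)}
W={k:F(*p,z) for k,p in P.items()}
a=lambda v:(np.degrees(np.arctan2(v[1],v[0]))+90)%180-90
print(a(W['TR']-W['TL']),a(W['b2']-W['b1']),np.linalg.norm(W['TR']-W['TL']),np.linalg.norm(W['b2']-W['b1']))
for y in (19.4,20.0):
    ya=np.array([-np.sin(np.radians(y)),np.cos(np.radians(y))])
    print(y,'ctr edge',(W['TL']+W['TR'])/2+55*ya,'hole',W['hole']+38*ya,'bolts',(W['b1']+W['b2'])/2+46*ya,'blk',(W['f1']+W['f2'])/2+22*ya)
print('top face front',(F(213,384,z+32)+F(430,384,z+32))/2+22*ya)
E
```

```text
19.735441968684086 20.039470666212367 71.541719014448 54.37982196624646
19.4 ctr edge [588.47633887  75.87833762] hole [588.52304493  75.09341709] bolts [588.26896833  76.02297464] blk [587.45257672  76.89846399]
20.0 ctr edge [587.93409324  75.68418558] hole [588.1484025   74.95927568] bolts [587.8154538   75.86059293] blk [587.23567847  76.82080318]
top face front [588.12787596  75.30571795]
```

Request:
{"name": "carry_out", "arguments": {
  "plan": [
    [1,-1.2,2.1,0,0,0,-0.01],
    [1,0,0,-15,0,0,0],
    [1,0,0,-12,0,0,0],
    [1,0,0,0,0,0,0],
    [1,0,0,0,0,0,0],
    [1,0,0,0,0,0,0]
  ]
}}

```text
time_s: 16.17
tcp_pos: [587.9, 77.2, 99.8]
orientation: [0.817, -0.577, 0.0, -0.0]
wrist_force: [-0.1, 0.4, -5.9]
opening: 0.308
```

Request:
{"name": "carry_out", "arguments": {
  "plan": [
    [1,0,0,0,0,0,0],
    [1,0,0,0,0,0,0],
    [1,0,0,0,0,0,0]
  ]
}}

```text
time_s: 16.42
tcp_pos: [588.0, 77.4, 100.0]
orientation: [0.817, -0.577, 0.0, -0.0]
wrist_force: [0.0, 0.5, -3.8]
opening: 0.308
```

Request:
{"name": "carry_out", "arguments": {
  "plan": [
    [1,-0.5,-1.2,0,0,0,0],
    [1,0,0,0,0,0,0],
    [1,0,0,-3,0,0,0],
    [1,0,0,-3,0,0,0],
    [1,0,0,-3,0,0,0],
    [1,0,0,0,0,0,0],
    [1,0,0,0,0,0,0]
  ]
}}

```text
time_s: 17.0
tcp_pos: [586.7, 76.2, 89.8]
orientation: [0.817, -0.577, -0.0, 0.0]
wrist_force: [0.2, 0.7, -3.9]
opening: 0.31
```

Request:
{"name": "carry_out", "arguments": {
  "plan": [
    [1,0.5,0,0,0,0,0],
    [1,0,0,-2,0,0,0],
    [1,0,0,-2,0,0,0],
    [1,0,0,-1.5,0,0,0],
    [1,0,0,0,0,0,0],
    [1,0,0,0,0,0,0]
  ]
}}

```text
time_s: 17.5
tcp_pos: [587.4, 76.2, 84.6]
orientation: [0.817, -0.577, -0.0, 0.0]
wrist_force: [-0.7, 1.0, -4.8]
opening: 0.31
```

Request:
{"name": "carry_out", "arguments": {
  "plan": [
    [1,0,0,-3,0,0,0],
    [1,0,0,-3,0,0,0],
    [1,0,0,-2,0,0,0],
    [1,0,0,-1,0,0,0],
    [1,0,0,0,0,0,0],
    [1,0,0,0,0,0,0]
  ]
}}

```text
time_s: 18.0
tcp_pos: [587.9, 76.2, 76.5]
orientation: [0.817, -0.577, 0.0, -0.0]
wrist_force: [-2.0, -0.1, 3.9]
opening: 0.311
```

Request:
{"name": "carry_out", "arguments": {
  "plan": [
    [1,0,0,-1.5,0,0,0],
    [1,0,0,-1.5,0,0,0],
    [1,0,0,-1.5,0,0,0],
    [1,0,0,0,0,0,0],
    [1,0,0,0,0,0,0]
  ]
}}

```text
time_s: 18.42
tcp_pos: [587.8, 76.2, 72.6]
orientation: [0.817, -0.577, 0.0, -0.0]
wrist_force: [-4.6, -0.0, 12.3]
opening: 0.313
```

Request:
{"name": "carry_out", "arguments": {
  "plan": [
    [1,0,0,-1,0,0,0],
    [1,0,0,-1,0,0,0],
    [1,0,0,0,0,0,0],
    [1,0,0,0,0,0,0],
    [1,0,0,0,0,0,0]
  ]
}}

```text
time_s: 18.83
tcp_pos: [587.9, 76.2, 72.6]
orientation: [0.817, -0.577, 0.001, -0.0]
wrist_force: [-10.0, -0.4, 26.1]
opening: 0.311
```

Request:
{"name": "carry_out", "arguments": {
  "plan": [
    [1,-0.6,-0.2,0,0,0,0],
    [1,0,0,0,0,0,0],
    [1,0,0,0,0,0,0],
    [1,0,0,0,0,0,0]
  ]
}}

```text
time_s: 19.17
tcp_pos: [587.9, 76.3, 72.6]
orientation: [0.817, -0.577, 0.001, -0.001]
wrist_force: [-8.3, 0.6, 25.8]
opening: 0.305
```

```bash
python3 - <<'E'
from h import *
im,K,Rw,t=cam('scene')
for o in ('bar','ring','mould_top','spare_pin'):
  for d in find_in('scene',o)[:2]: print(o,np.round(d['at']),round(d['conf'],2))
c=w2px([587,140,45],K,Rw,t).astype(int); cv2.imwrite('pics/s3c.png',cv2.resize(im[c[1]-80:c[1]+80,c[0]-110:c[0]+100],None,fx=3.5,fy=3.5,interpolation=cv2.INTER_CUBIC))
s=read_state()
for k in('time_s','tcp_pos','orientation','opening','wrist_force','moment'):print(k,np.round(s[k],4))
E
```

```text
bar [471. 291.  15.] 0.76
ring [634. 293.  16.] 0.46
mould_top [603.  98.  66.] 0.64
spare_pin [ 404. -162.   29.] 0.4
time_s 19.4167
tcp_pos [587.8562  76.2575  72.5708]
orientation [ 0.8169 -0.5768  0.0012 -0.0009]
opening 0.3058
wrist_force [-7.4599  0.9154 25.2715]
moment [-0.0349  1.9477 -0.0365]
```

View pics/s3c.png

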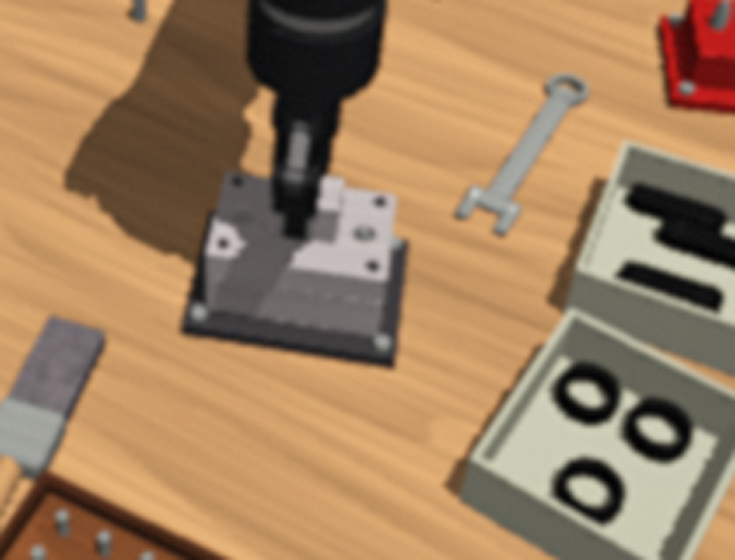

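```bash
python3 -c "
from workcell import *
print(finish_job()); s=read_state(); print(s['time_s'],s['tcp_pos'],s['wrist_force'])"
```

```text
the job is handed in; nothing more can be done
None
the job is handed in; nothing more can be done
```

The ring is in the ring bin, the bar is in the bar bin, and the top half of the mould is on the dowels, held pressed shut by the gripper. I handed the job in at about 19.4 s.

- **Bins:** the last scene picture shows three rings in one bin and three bars in the other. The networks placed the loose ring near (634, 293) and the bar near (471, 291). One earlier top-camera report put the bar at (486, 337) with low confidence. That view was blocked by the arm, and the scene picture contradicted it.
- **Mould:** the tool stopped at 72.6 mm, the height I expected for a closed mould. A further 2 mm of push raised the force without moving it, and I could see no gap in the picture.
- **Force at hand-in:** the contact force was about 30 N downward, estimated from the change in wrist force since the part hung free. A sideways force of about 7–8 N remained, probably from slight contact with a dowel, and I did not remove it.
- **Not checked:** I could not read the state after handing in. The ejector cannot be measured directly, so "closed" rests on the height, the firm stop and the picture.

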